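Hang the upper display tray and put the green van on it

TASK

Hang the loose blue display tray on the slotted upright, above the tray that already carries the brown van: hook its two claws into the two free upper slots and press it down until it is fully home and the orange catch snaps out through its window. Then take the nearest green van, the one by the little tree, and stand it on its wheels in that tray, lengthwise between the lips, and let go. Leave the brown van where it is on the lower tray and the little tree where it stands.

Things in the scene. Friction and masses are not known exactly. Their poses are not given: they have to be found in the camera images.
- tray_mid (a point): Middle of the loose blue sheet-metal tray on the board, 9 mm above its underside. +x runs along it to its back plate, z up. Channel 160 mm long, 44 mm wide over its side lips (3 mm thick, 18 mm high over the underside; grip across them from above), deck 4 mm thick, 38 mm free between the lips, low end stop at the front. 0.13 to 0.21 kg.
- tray: The same tray at its underside (9 mm below tray_mid, same axes). Back plate 4 mm thick, 44 mm wide, from the underside to 91 mm above it, its back face at x = +80 mm. At its foot a window 18 mm wide, 5 to 17 mm above the underside, with a 5 mm bar below it.
- claw_low (a point): Lower of the tray's two steel hook claws: a point on the back face, half-way up the hook (same axes as the tray). The hook sticks out 10 mm behind the back face, is 5 mm thick and 20 mm high in all: an 8 mm neck on top, its leg hanging 12 mm lower, 4 mm (top) to 5.5 mm (tip) behind the back face. The upper claw is alike, 52 mm higher.
- rack: Rack, fixed to the board; origin on the board below the upright's front face, +x into the upright, z up. Aluminium upright 40 mm wide, 250 mm high with its black cap (1.5 mm proud of the face), front web 3 mm thick, hollow for 24 mm behind; foot plate 120 x 110 x 5 mm. A like tray is fixed low on it, underside 20 mm up, with the brown van in it (top 68 mm up).
- slot_low (a point): Centre of the lower free slot, on the upright's front face (axes as the rack). Slots are 11 mm wide, 28 mm high; this one begins 151 mm above the board. The other free slot is alike, 52 mm higher. Held with claw_low level with this point the tray goes straight in (4 mm to spare up or down, 3 mm sideways) until the back plate meets the face; then it goes 16 mm straight down.
- tray_home (a point): Point fixed to the rack where tray_mid lies, with the same axes, when the tray is fully home with the necks of its claws resting on the lower edges of the slots: 133 mm above the board, 80 mm in front of the upright's face.
- catch (a joint): Orange bevelled spring bolt in the upright below the free slots, m: 0 = out, 4.5 mm proud of the face; up to 0.007 as it is pushed in. Going down, the bar under the tray's window meets it about 11 mm above home and pushes it in; it snaps out through the window in the last 1.5 mm and then holds the tray down. This takes some 4 to 15 N of pressing, more than the tray's weight.
- van_mid (a point): Middle of the green box van near the little tree, 116 mm long over buffers (its y), 30 mm wide (x), 44 mm high, on its wheels on the board; half-way up, 22 mm above the wheels' foot, z up. Grip from above across the body sides (27 mm apart, 98 mm long, from 12 to 41 mm above the foot). 0.05 to 0.10 kg. Standing in the tray, van_mid is 17 mm above tray_mid.
- van_green: The green van again, at the foot of its wheels (22 mm below van_mid, same axes).
- brown_mid (a point): Middle of the brown box van (same kind as the green one), which stands in the lower tray and stays there.
- tree_c: Small model tree, 40 x 46 x 63 mm, standing on the board; origin under its foot. Stays.
There are look-alikes about, which are no part of the job. What is shaped like the van_green but purple is not meant.

How it is judged:
By the outcome, as a careful person would: the job done as asked, in the order asked, and still so for the second after the job is handed in, with the robot touching nothing.
It also fails if it takes over 61 s, if anything falls off the work surface, if the arm or the gripper's body presses on something with over 40 N, if the wrist force passes 120 N, or if a joint passes its speed limit or range.

ROBOT

A 6-joint arm with a two-finger parallel gripper is mounted at the origin on the work surface; the furniture and walls round the work are solid. World frame = base frame: x ahead of the robot, y to its left, z up, the work surface at z = 0. Lengths are in m, angles in degrees, forces in N, time in s.
With the tool pointing down it reaches from about 0.35 to 0.775 m from the base axis. Payload 7.3 kg.
Tool frame: the origin (TCP) lies at the very end of the fingers, on their centre line; the grasp point (between the pads) lies 19 mm behind it; z points along the fingers, y is the line along which they close (so a half turn about z gives the same grasp; the last joint's range is limited). The gripper opens to 92 mm and grips with 3 to 60 N. Pads are 19 mm wide; open, the fingers measure 130 mm over their backs; the gripper's body (75 mm by 190 mm) begins 47 mm behind the grasp point.
Start: joints at [67.323, 19.595, 87.324, -0, 73.075, -8.365], TCP at [0.13, 0.509, 0.227] pointing down, gripper open.
Joint ranges: [-145.02, 145.02], [-44.19, 115.74], [2.07, 154.8], [-57.11, 237.11], [16.16, 152.29], [-177.93, 177.93]. Speed limits (degrees/s): [147.25, 147.25, 180, 180, 180, 180].

INTERFACE

Orientations are given as a 3x3 rotation matrix whose columns are the frame's x, y, z axes.
In Python, from bench import r gives the robot as it stands. The module is installed in compiled form; this text tells all that it offers.
- The arm moves only by the tool move_arm, never from a script. Its argument "series" is a list of rows, each a list of 7 numbers: the turn, a rotation vector about the tool's x, y, z in degrees, then the shift along the tool's x, y, z in m, then the gripper's target within -1 to 1 (fully open at 1, half-way at 0, shut at -1). A call has 1 to 12 rows; each row is the pose to reach, as a shift and turn from the pose commanded when the call began, along the tool's axes at that moment; what a row does not reach only later rows make up. A row lasts 1/10 s, in which the tool goes at most 50 mm and 8.59 degrees, less where a joint would pass 70% of its speed; a pose out of reach is approached as far as the arm can. A call with a gripper value outside its range is refused whole. The fingers move at their own pace and stop on an object; the grip force is fixed at half the most. Time passes only in rows, so rows that repeat a pose let the fingers close. It gives the time, the measured TCP pose, the force, the opening and the grip force at its end, in the units of the state.
- r.sense(): the state, without advancing time (a new reading comes with each control period).
- r.get_image(name): name is "side" or "top"; returns a dict with "frame" (420x560x3 uint8, red, green, blue), "fov_y" (degrees; the focal length in pixels is half the picture's height over the tangent of half this angle, whatever the lens; pixels are square), "cx", "cy" (the principal point, pixels), "k1" (the pictures are not rectified: a ray, as slopes to the right and down, at radius r is drawn at 1 + k1 r^2 times it, then the intrinsics apply), "R" (3x3) and "t" (3): a world point X has camera coordinates R X + t. Camera axes: x right, y down, z forward; pixel columns grow to the right and rows downward; lengths in m; the calibration is good to about 2 mm. A picture is of the moment at which its call begins. There is no depth.
- r.job_done(): hands the job in; it is judged then, once.
The state is a dict: "time": time; "joints": joint angles; "qd": joint speeds; "joint_efforts": joint torques, N m; "position": TCP position; "orientation": TCP orientation; "wrist_force": force on the tool from outside, world axes, zero at the start; "wrist_torque": the same for the moment, N m; "finger_gap": opening from 0.0 (shut) to 1.0 (fully open); "gripper_force": force on a finger pad.
Only numpy, scipy, OpenCV 4.12 (cv2) and the standard library are available. Lean on these libraries where they do the work, as an engineer would, in place of code of your own. Each camera call takes 0.05 s, during which the arm holds its last target. There are 200 camera calls.

## Working session

There is one attempt and no reset: what is moved stays moved. The work goes in short steps, Python scripts to look and compute and a tool call to move; the robot and the scene stay as the last step left them, time stands still between calls to the robot, and variables do not carry over. Pictures are saved under pics/ and viewed, at most 10 in all, crops included, and the job is handed in when it is done.

Besides the shell and the picture viewer there is one more tool, called as a command line: name --pt "numbers of a row" for each row, then --argument value for the rest. move_arm: Moves the arm, as the interface text tells. Its arguments: {"type":"object","properties":{"series":{"type":"array","items":{"type":"array","items":{"type":"number"}}}},"required":["series"]}

```bash
mkdir -p pics; cat > h.py <<'E'
import numpy as np, cv2, json
from bench import r
def snap(name,fn):
    d=r.get_image(name); cv2.imwrite(f'pics/{fn}.png',cv2.cvtColor(d['frame'],cv2.COLOR_RGB2BGR))
    np.save(f'pics/{fn}.npy',d,allow_pickle=True); return d
def load(fn): return np.load(f'pics/{fn}.npy',allow_pickle=True).item()
def f(d): return d['frame'].shape[0]/2/np.tan(np.radians(d['fov_y']/2))
def proj(d,X):
    c=np.atleast_2d(X)@np.array(d['R']).T+d['t']; s=c[:,:2]/c[:,2:]; k=1+d['k1']*(s**2).sum(1,keepdims=True)
    return s*k*f(d)+[d['cx'],d['cy']]
def ray(d,p):
    q=(np.array(p,float)-[d['cx'],d['cy']])/f(d); s=q.copy()
    for _ in range(30): s=q/(1+d['k1']*(s@s))
    R=np.array(d['R']); return -R.T@d['t'], R.T@np.r_[s,1]
def atz(d,p,z):
    o,v=ray(d,p); return o+v*(z-o[2])/v[2]
def crop(fn,out,x0,y0,x1,y1):
    im=cv2.imread(f'pics/{fn}.png')[y0:y1,x0:x1]; k=min(800/im.shape[1],600/im.shape[0]); cv2.imwrite(f'pics/{out}.png',cv2.resize(im,None,fx=k,fy=k,interpolation=cv2.INTER_CUBIC)); print(k)
E
python3 - <<'E'
from h import *
a=snap('top','t0');b=snap('side','s0')
for d in(a,b):print({k:np.round(v,3).tolist() for k,v in d.items() if k!='frame'})
print(r.sense())
E
```

```text
{'fov_y': 52.324, 'cx': 281.293, 'cy': 205.485, 'k1': -0.09, 'R': [[-0.076, -0.997, -0.003], [-0.975, 0.075, -0.209], [0.209, -0.013, -0.978]], 't': [0.116, 0.511, 1.062]}
{'fov_y': 50.856, 'cx': 275.847, 'cy': 201.681, 'k1': -0.044, 'R': [[0.991, -0.133, -0.016], [-0.083, -0.516, -0.852], [0.105, 0.846, -0.523]], 't': [-0.505, 0.213, 1.136]}
{'time': 0.1, 'joints': array([ 6.73223728e+01,  1.96313894e+01,  8.73709881e+01, -1.19701103e-03,
        7.30756021e+01, -8.36393660e+00]), 'qd': array([-0.09015855, -0.18269783, -0.12863843, -0.13427262,  0.03889513,
       -0.01487472]), 'joint_efforts': array([ 1.95416542e-03, -4.32001984e+01, -2.44696462e+01,  7.19692907e-02,
        5.24903624e-02, -4.81190375e-05]), 'position': array([0.12962823, 0.50837062, 0.22612871]), 'orientation': array([[-9.68958146e-01,  2.47224300e-01, -5.06286401e-04],
       [ 2.47224754e-01,  9.68957339e-01, -1.26348601e-03],
       [ 1.78205480e-04, -1.34943159e-03, -9.99999074e-01]]), 'wrist_force': array([-0.09145266, -0.01816068, -0.51034778]), 'wrist_torque': array([-0.00413088, -0.00060671, -0.00306112]), 'gripper_force': 0.0, 'finger_gap': 0.9980025074951244}
```

View pics/t0.png

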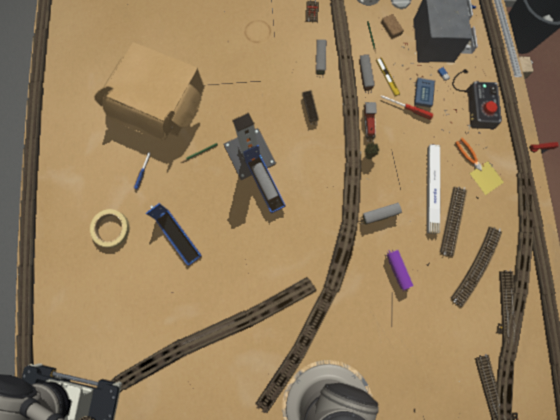

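View pics/s0.png

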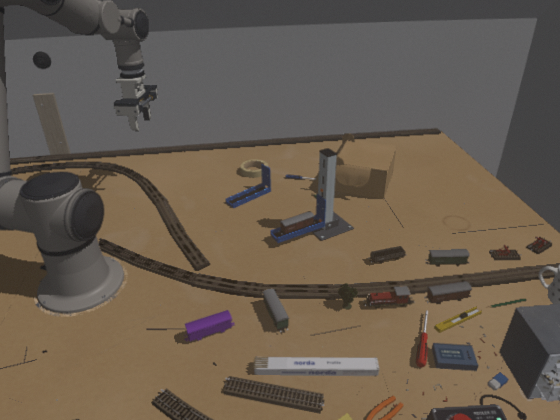

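Top view: rack near (250,150) with the brown van (265,182), loose tray (175,235), tree (371,150). Vans: grey-roofed (382,213), (366,72), (321,56), purple (399,271), and a dark open wagon (310,107). The nearest one by the tree looks like (382,213). I'll check that close up.

```bash
python3 - <<'E'
from h import *
crop('t0','t0c',140,100,410,300);crop('s0','s0c',215,140,475,335)
E
```

```text
2.962962962962963
3.076923076923077
```

View pics/t0c.png

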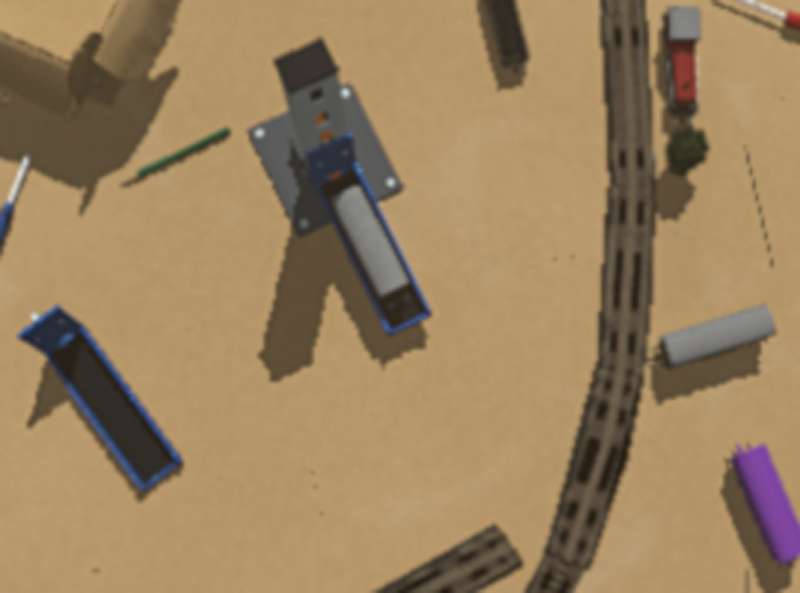

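View pics/s0c.png

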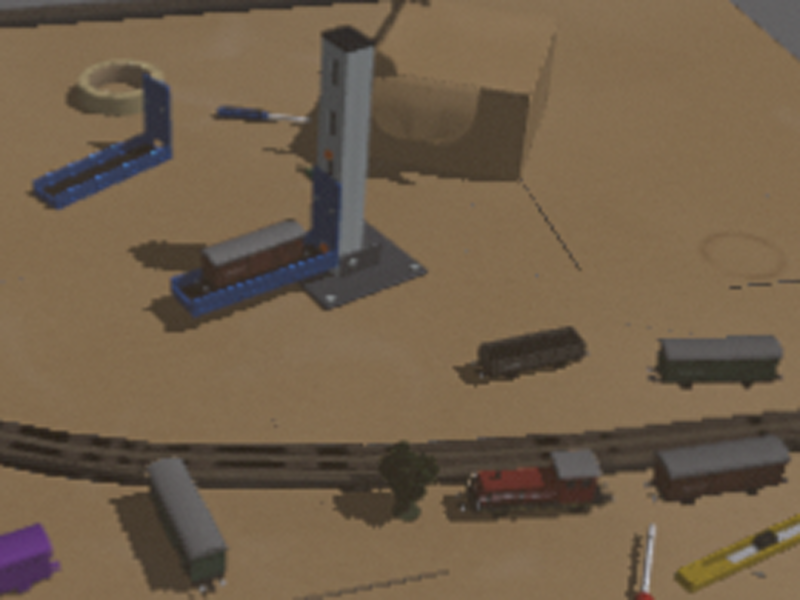

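Close crops confirm it. The van at top (382,213) / side (276,308) has green sides and stands near the tree. (366,72) is a red-brown van, (321,56) is a far green one, and (399,271) is purple. Next I'll fit poses from clicked corners.

```bash
cat >> h.py <<'E'
from scipy.optimize import least_squares
def fit(obs,x0):
    # obs: list of (d, [(pix,(lx,ly,lz)),...]); pose x,y,yaw(deg) with z=0
    def tr(p,L):
        c,s=np.cos(np.radians(p[2])),np.sin(np.radians(p[2])); L=np.array(L)
        return np.c_[p[0]+c*L[:,0]-s*L[:,1],p[1]+s*L[:,0]+c*L[:,1],L[:,2]+(p[3] if len(p)>3 else 0)]
    def res(p): return np.concatenate([(proj(d,tr(p,[l for _,l in o]))-[q for q,_ in o]).ravel() for d,o in obs])
    s=least_squares(res,x0,loss='soft_l1',x_scale=[.01,.01,1]+[.01]*(len(x0)-3)); return s.x,res(s.x).reshape(-1,2)
E
python3 - <<'E'
from h import *
t,s=load('t0'),load('s0')
T=lambda u,v:(140+u/2.963,100+v/2.963); S=lambda u,v:(215+u/3.077,140+v/3.077)
np.set_printoptions(suppress=True,precision=4)
def both(n,ot,os,x0):
    for o in ([(t,ot),(s,os)],[(t,ot)],[(s,os)]):
        p,e=fit(o,x0); print(n,p,'rms',np.sqrt((e**2).mean()).round(2))
    return
c=atz(t,T(100,400),0)
both('tray',[(T(20,335),(.08,.022,.091)),(T(57,307),(.08,-.022,.091)),(T(142,497),(-.08,.022,0)),(T(182,464),(-.08,-.022,0))],
 [(S(145,75),(.078,.022,.091)),(S(171,88),(.078,-.022,.091)),(S(171,157),(.08,-.022,0)),(S(57,208),(-.08,-.022,0)),(S(36,190),(-.08,.022,0.002))],[c[0],c[1],40])
c=atz(t,T(320,150),0)
both('rack',[(T(275,61),(.027,.02,.25)),(T(321,40),(.027,-.02,.25)),(T(338,73),(-.0015,-.02,.25)),(T(290,94),(-.0015,.02,.25)),(T(390,333),(-.16,.022,.02)),(T(431,314),(-.16,-.022,.02)),(T(306,155),(-.002,.022,.111)),(T(350,135),(-.002,-.022,.111))],
 [(S(322,37),(-.0015,.02,.25)),(S(351,51),(-.0015,-.02,.25)),(S(374,42),(.027,-.02,.25)),(S(345,27),(.027,.02,.25)),(S(197,318),(-.16,-.022,.02)),(S(175,303),(-.16,.022,.02)),(S(315,172),(-.002,.022,.111)),(S(340,185),(-.002,-.022,.111))],[c[0],c[1],25])
c=atz(t,T(719,335),.04)
both('van',[(T(662,338),(.014,.05,.041)),(T(670,366),(-.014,.05,.041)),(T(768,305),(.014,-.05,.041)),(T(776,332),(-.014,-.05,.041))],
 [(S(150,464),(-.014,.05,.041)),(S(182,458),(.014,.05,.041)),(S(190,556),(-.014,-.05,.041)),(S(225,547),(.014,-.05,.041))],[c[0],c[1],15])
print('tree',atz(t,T(680,175),0),atz(s,S(400,515),0)); print(r.sense()['orientation'])
E
```

```text
tray [ 0.4633  0.3628 32.2413] rms 1.17
tray [ 0.46    0.3617 32.0229] rms 0.62
tray [ 0.4678  0.3693 32.4791] rms 0.49
rack [ 0.6634  0.1454 22.868 ] rms 0.91
rack [ 0.6615  0.1456 22.5273] rms 0.46
rack [ 0.6656  0.1451 24.0545] rms 0.81
van [ 0.4826 -0.1879 11.4117] rms 0.9
van [ 0.4798 -0.1891 12.7553] rms 0.45
van [ 0.4845 -0.1858 10.4318] rms 0.34
tree [ 0.6441 -0.1817  0.    ] [ 0.6521 -0.181   0.    ]
[[-0.969   0.2472 -0.0005]
 [ 0.2472  0.969  -0.0013]
 [ 0.0002 -0.0013 -1.    ]]
```

```bash
cat >> h.py <<'E'
def go(x,y,z,yaw=None):
    "move from measured pose to TCP x,y,z with tool-y heading yaw (deg)"
    s=r.sense(); O=s['orientation']; a=np.degrees(np.arctan2(O[1,1],O[0,1])); d=np.array([x,y,z])-s['position']
    w=np.radians(a); ty=np.array([np.cos(w),np.sin(w),0]); tx=np.array([np.sin(w),-np.cos(w),0])*-1
    if O[:,0]@tx<0: tx=-tx
    print('rz %.2f shift %.4f %.4f %.4f'%(-((yaw-a+180)%360-180) if yaw is not None else 0,d@tx,d@ty,-d[2]),'F',s['wrist_force'].round(1),'gap',round(s['finger_gap']*92,1),'t',s['time'],'pos',s['position'].round(4),'yaw',a.round(2),'tilt',O[:,2].round(4))
E
python3 -c "
from h import *
go(.463+.017,.365+.011,.14,122.3)"
```

```text
rz -46.61 shift -0.3722 -0.0416 0.0861 F [-0.1 -0.  -0.5] gap 91.8 t 0.1 pos [0.1296 0.5084 0.2261] yaw 75.69 tilt [-5.0e-04 -1.3e-03 -1.0e+00]
```

move_arm --pt "0 0 -46.6 -0.372 -0.0416 0.086 1" --pt "0 0 -46.6 -0.372 -0.0416 0.086 1" --pt "0 0 -46.6 -0.372 -0.0416 0.086 1" --pt "0 0 -46.6 -0.372 -0.0416 0.086 1" --pt "0 0 -46.6 -0.372 -0.0416 0.086 1" --pt "0 0 -46.6 -0.372 -0.0416 0.086 1" --pt "0 0 -46.6 -0.372 -0.0416 0.086 1" --pt "0 0 -46.6 -0.372 -0.0416 0.086 1" --pt "0 0 -46.6 -0.372 -0.0416 0.086 1" --pt "0 0 -46.6 -0.372 -0.0416 0.086 1" --pt "0 0 -46.6 -0.372 -0.0416 0.086 1"

```text
time: 1.2
position: [0.4788, 0.3768, 0.1406]
orientation: [[-0.845, -0.535, -0.001], [-0.535, 0.845, -0.0], [0.001, 0.001, -1.0]]
wrist_force: [-0.4, 0.1, -0.4]
finger_gap: 0.997
gripper_force: 0.0
```

```bash
python3 - <<'E'
from h import *
go(.480,.376,.003,122.3)
t=snap('top','t1');s=snap('side','s1')
a=cv2.resize(t['frame'][150:300,100:300],(800,600),interpolation=cv2.INTER_CUBIC)[:,:,::-1]
b=cv2.resize(s['frame'][110:260,190:390],(800,600),interpolation=cv2.INTER_CUBIC)[:,:,::-1]
cv2.imwrite('pics/m1.png',cv2.resize(np.vstack([a,b]),(400*1,600)))
E
```

```text
rz 0.01 shift -0.0005 -0.0013 0.1376 F [-0.4  0.1 -0.4] gap 91.8 t 1.2 pos [0.4788 0.3768 0.1406] yaw 122.31 tilt [-1.1e-03 -1.0e-04 -1.0e+00]
```

View pics/m1.png

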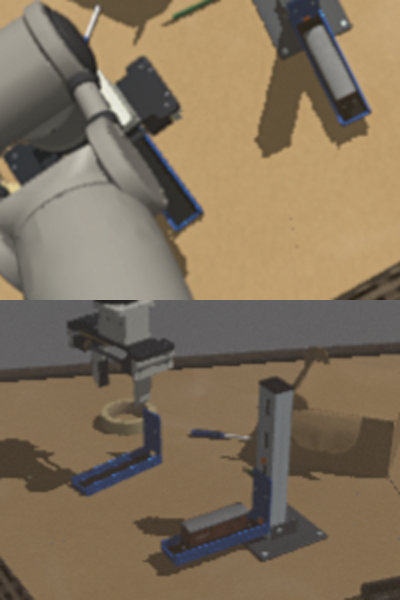

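Gripper sits over the tray and straddles its lips, back plate clear (side view). Descending.

move_arm --pt "0 0 0 0 -0.0013 0.045 1" --pt "0 0 0 0 -0.0013 0.09 1" --pt "0 0 0 0 -0.0013 0.12 1" --pt "0 0 0 0 -0.0013 0.137 1" --pt "0 0 0 0 -0.0013 0.137 1"

```text
time: 1.8
position: [0.4787, 0.3759, 0.0024]
orientation: [[-0.844, -0.536, -0.002], [-0.536, 0.844, -0.001], [0.003, 0.0, -1.0]]
wrist_force: [0.3, -0.2, 0.2]
finger_gap: 1.003
gripper_force: 0.0
```

move_arm --pt "0 0 0 0 0 0 -1" --pt "0 0 0 0 0 0 -1" --pt "0 0 0 0 0 0 -1" --pt "0 0 0 0 0 0 -1" --pt "0 0 0 0 0 0 -1" --pt "0 0 0 0 0 0 -1" --pt "0 0 0 0 0 0 -1"

```text
time: 2.5
position: [0.4807, 0.3753, 0.0038]
orientation: [[-0.845, -0.534, 0.0], [-0.534, 0.845, 0.0], [-0.0, 0.0, -1.0]]
wrist_force: [-0.3, -0.4, -0.6]
finger_gap: 0.474
gripper_force: 29.8
```

move_arm --pt "0 0 0 0 0 -0.04 -1" --pt "0 0 0 0 0 -0.08 -1" --pt "0 0 0 0 0 -0.12 -1" --pt "0 0 0 0 0 -0.14 -1" --pt "0 0 0 0 0 -0.14 -1"

```text
time: 3.0
position: [0.4821, 0.3762, 0.147]
orientation: [[-0.845, -0.534, 0.006], [-0.534, 0.845, 0.003], [-0.006, -0.0, -1.0]]
wrist_force: [-0.0, 0.4, -1.4]
finger_gap: 0.477
gripper_force: 29.9
```

```bash
python3 -c "
from h import *
go(.543,.095,.143,113)"
```

```text
rz 9.28 shift 0.0987 -0.2703 0.0040 F [-0.   0.4 -1.4] gap 43.9 t 3.0 pos [0.4821 0.3762 0.147 ] yaw 122.28 tilt [ 0.0055  0.0034 -1.    ]
```

move_arm --pt "0 0 2 0.02 -0.03 0 -1" --pt "0 0 4 0.04 -0.07 0 -1" --pt "0 0 6 0.06 -0.11 0 -1" --pt "0 0 8 0.08 -0.15 0 -1" --pt "0 0 9.3 0.0987 -0.19 0.002 -1" --pt "0 0 9.3 0.0987 -0.23 0.004 -1" --pt "0 0 9.3 0.0987 -0.255 0.004 -1" --pt "0 0 9.3 0.0987 -0.27 0.004 -1" --pt "0 0 9.3 0.0987 -0.27 0.004 -1" --pt "0 0 9.3 0.0987 -0.27 0.004 -1" --pt "0 0 9.3 0.0987 -0.27 0.004 -1"

```text
time: 4.1
position: [0.5406, 0.0956, 0.1393]
orientation: [[-0.92, -0.392, -0.001], [-0.392, 0.92, 0.0], [0.001, 0.001, -1.0]]
wrist_force: [-0.4, 0.8, -1.0]
finger_gap: 0.479
gripper_force: 29.9
```

```bash
python3 - <<'E'
from h import *
go(.543,.095,.143,113)
t=snap('top','t2');s=snap('side','s2')
crop('s2','s2c',230,140,360,240)
crop('t2','t2c',200,100,320,190)
a=cv2.imread('pics/s2c.png');b=cv2.imread('pics/t2c.png');print(a.shape,b.shape)
E
```

```text
rz 0.07 shift -0.0020 -0.0015 -0.0037 F [-0.4  0.8 -1. ] gap 44.0 t 4.1 pos [0.5406 0.0956 0.1393] yaw 113.07 tilt [-1.2e-03  4.0e-04 -1.0e+00]
6.0
6.666666666666667
(600, 780, 3) (600, 800, 3)
```

View pics/s2c.png

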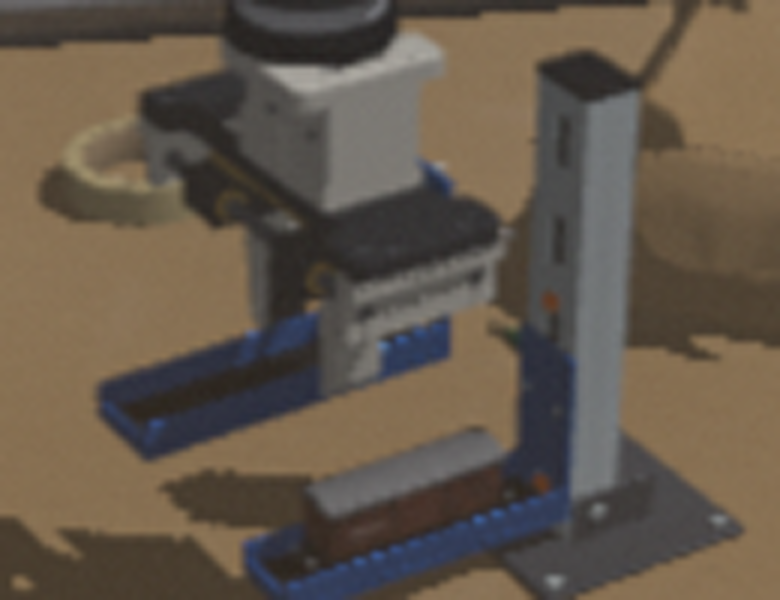

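View pics/t2c.png

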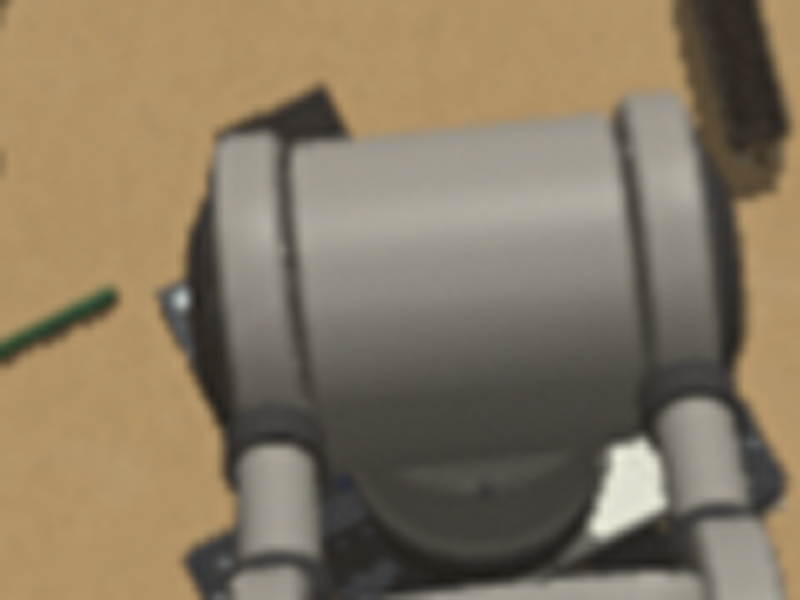

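Side crop: held tray front bottom corner at (150,460), back bottom (450,357). Free slots centred about (565,141) and (559,238), catch at (550,300). The top view is blocked by the wrist. I'll compare the held tray with the rack in the side image to cancel camera bias.

```bash
python3 - <<'E'
from h import *
np.set_printoptions(suppress=True,precision=4)
s=load('s2'); P=lambda u,v:(230+u/6,140+v/6)
zt=.1355
tr=[(P(150,460),(-.08,-.022,zt)),(P(102,405),(-.08,.022,zt)),(P(99,383),(-.08,.022,zt+.018)),(P(450,357),(.08,-.022,zt)),(P(452,191),(.08,-.022,zt+.091)),(P(152,426),(-.08,-.022,zt+.018))]
for x0 in ([.52,.09,23],[.52,.09,23,0.]):
    p,e=fit([(s,tr)],x0); print('tray',p,e.round(1).tolist())
pos=r.sense()['position']; R=lambda a:np.array([[np.cos(np.radians(a)),-np.sin(np.radians(a))],[np.sin(np.radians(a)),np.cos(np.radians(a))]])
q,_=fit([(s,tr)],[.52,.09,23]); print('TCP in tray frame',R(23.07).T@(pos[:2]-q[:2]))
rk=[(P(565,141),(0,0,.217)),(P(559,238),(0,0,.165)),(P(538,65),(-.0015,.02,.25)),(P(588,100),(-.0015,-.02,.25)),(P(638,82),(.027,-.02,.25)),(P(590,50),(.027,.02,.25)),(P(521,325),(-.004,.022,.111)),(P(575,357),(-.002,-.022,.111)),(P(570,520),(0,-.022,.02)),(P(246,548),(-.16,.022,.038)),(230+(197/3.077)-15,140+318/3.077) and ((215+197/3.077,140+318/3.077),(-.16,-.022,.02))]
p,e=fit([(s,rk)],[.663,.145,23]); print('rack',p,e.round(1).tolist())
E
```

```text
tray [ 0.5261  0.0914 24.2677] [[-0.1, 0.2], [-0.2, 1.7], [-0.1, -0.3], [0.4, -0.2], [0.7, -2.0], [-0.7, 0.0]]
tray [ 0.5292  0.1185 23.1412 -0.0176] [[-0.0, -0.2], [0.3, 1.5], [0.5, -0.4], [-0.2, 0.4], [0.0, -0.6], [-0.6, -0.2]]
TCP in tray frame [ 0.0152 -0.0019]
rack [ 0.6667  0.1492 22.7895] [[-0.4, 0.4], [-0.1, 0.8], [-0.1, -0.3], [0.2, -0.8], [0.3, -0.2], [-0.4, -0.1], [-0.1, -0.2], [0.4, 0.9], [0.4, -0.2], [-0.0, -0.6], [-0.1, 0.3]]
```

```bash
python3 -c "
from h import *
go(.5917,.1160,.1440,112.8)"
```

```text
rz 0.28 shift -0.0548 -0.0012 -0.0044 F [ 0.6  0.1 -1.2] gap 43.9 t 4.2 pos [0.5408 0.0956 0.1396] yaw 113.08 tilt [-4.e-04  3.e-04 -1.e+00]
```

move_arm --pt "0 0 0.3 -0.01 -0.0012 -0.0044 -1" --pt "0 0 0.3 -0.03 -0.0012 -0.0044 -1" --pt "0 0 0.3 -0.045 -0.0012 -0.0044 -1" --pt "0 0 0.3 -0.055 -0.0012 -0.0044 -1" --pt "0 0 0.3 -0.055 -0.0012 -0.0044 -1" --pt "0 0 0.3 -0.055 -0.0012 -0.0044 -1"

```text
time: 4.8
position: [0.5918, 0.1153, 0.1439]
orientation: [[-0.922, -0.387, -0.001], [-0.387, 0.922, -0.0], [0.001, 0.0, -1.0]]
wrist_force: [-0.4, 0.6, -2.0]
finger_gap: 0.475
gripper_force: 29.9
```

```bash
python3 - <<'E'
from h import *
go(.5917,.1160,.1440,112.8)
snap('side','s3');crop('s3','s3c',255,140,345,210)
E
```

```text
rz -0.05 shift -0.0001 0.0007 -0.0001 F [-0.4  0.6 -2. ] gap 43.7 t 4.8 pos [0.5918 0.1153 0.1439] yaw 112.75 tilt [-8.e-04 -0.e+00 -1.e+00]
8.571428571428571
```

View pics/s3c.png

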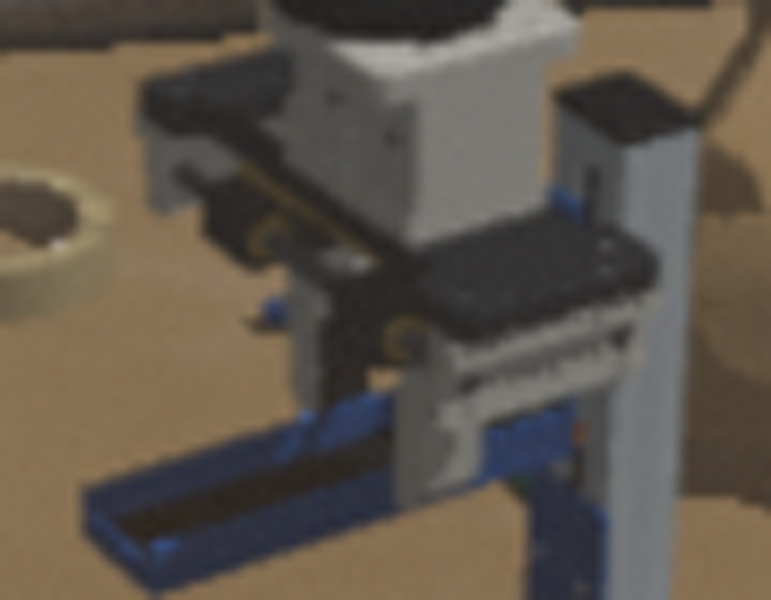

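Tray faces the slots with a gap of roughly 15 mm (plate edge (575,200), slot (592,190)). Inserting slowly and watching force.

move_arm --pt "0 0 0 -0.003 0.0004 0 -1" --pt "0 0 0 -0.006 0.0004 0 -1" --pt "0 0 0 -0.009 0.0004 0 -1" --pt "0 0 0 -0.012 0.0004 0 -1" --pt "0 0 0 -0.012 0.0004 0 -1"

```text
time: 5.35
position: [0.6038, 0.1198, 0.1441]
orientation: [[-0.923, -0.386, 0.0], [-0.386, 0.923, 0.0], [-0.0, -0.0, -1.0]]
wrist_force: [0.7, -0.2, -2.1]
finger_gap: 0.479
gripper_force: 29.9
```

move_arm --pt "0 0 0 -0.002 0 0 -1" --pt "0 0 0 -0.004 0 0 -1" --pt "0 0 0 -0.004 0 0 -1"

```text
time: 5.65
position: [0.6073, 0.1214, 0.1441]
orientation: [[-0.923, -0.386, 0.0], [-0.386, 0.923, 0.0], [-0.0, 0.0, -1.0]]
wrist_force: [0.4, -0.3, -1.4]
finger_gap: 0.477
gripper_force: 29.9
```

move_arm --pt "0 0 0 -0.002 0 0 -1" --pt "0 0 0 -0.003 0 0 -1" --pt "0 0 0 -0.003 0 0 -1"

```text
time: 5.95
position: [0.6083, 0.1221, 0.1437]
orientation: [[-0.923, -0.386, -0.004], [-0.386, 0.923, -0.001], [0.004, 0.001, -1.0]]
wrist_force: [-6.2, -1.5, 0.5]
finger_gap: 0.476
gripper_force: 29.9
```

move_arm --pt "0 0 0 -0.002 0 0 -1" --pt "0 0 0 -0.003 0 0 -1" --pt "0 0 0 -0.003 0 0 -1"

```text
time: 6.25
position: [0.6086, 0.123, 0.1431]
orientation: [[-0.923, -0.386, -0.01], [-0.386, 0.923, -0.002], [0.01, 0.003, -1.0]]
wrist_force: [-13.6, -2.7, 2.8]
finger_gap: 0.476
gripper_force: 30.0
```

Contact at the predicted plate-to-face distance, so the claws are in. Ease off and go down.

move_arm --pt "0 0 0 0.004 0 0 -1" --pt "0 0 0 0.004 0 0.002 -1" --pt "0 0 0 0.004 0 0.004 -1" --pt "0 0 0 0.004 0 0.005 -1"

```text
time: 6.65
position: [0.6088, 0.122, 0.1388]
orientation: [[-0.923, -0.386, -0.001], [-0.386, 0.923, -0.0], [0.001, 0.0, -1.0]]
wrist_force: [-3.0, -1.2, 0.7]
finger_gap: 0.475
gripper_force: 30.0
```

move_arm --pt "0 0 0 0 0 0.002 -1" --pt "0 0 0 0 0 0.004 -1" --pt "0 0 0 0 0 0.006 -1" --pt "0 0 0 0 0 0.006 -1"

```text
time: 7.05
position: [0.6087, 0.122, 0.133]
orientation: [[-0.923, -0.386, -0.001], [-0.386, 0.923, -0.0], [0.001, 0.0, -1.0]]
wrist_force: [-4.5, -1.4, 1.5]
finger_gap: 0.477
gripper_force: 30.0
```

move_arm --pt "0 0 0 0 0 0.002 -1" --pt "0 0 0 0 0 0.004 -1" --pt "0 0 0 0 0 0.005 -1" --pt "0 0 0 0 0 0.005 -1"

```text
time: 7.45
position: [0.6089, 0.1221, 0.1281]
orientation: [[-0.923, -0.386, -0.0], [-0.386, 0.923, 0.0], [0.0, 0.0, -1.0]]
wrist_force: [-4.5, 0.1, 0.5]
finger_gap: 0.475
gripper_force: 30.0
```

move_arm --pt "0 0 0 0 0 0.0015 -1" --pt "0 0 0 0 0 0.003 -1" --pt "0 0 0 0 0 0.003 -1"

```text
time: 7.75
position: [0.6091, 0.1221, 0.125]
orientation: [[-0.923, -0.386, 0.0], [-0.386, 0.923, 0.0], [-0.0, 0.0, -1.0]]
wrist_force: [-2.5, -0.8, 1.5]
finger_gap: 0.476
gripper_force: 30.0
```

```bash
python3 - <<'E'
from h import *
go(.5917,.1160,.1440,112.8)
snap('side','s4');crop('s4','s4c',255,150,345,220)
E
```

```text
rz -0.11 shift 0.0185 0.0011 -0.0190 F [-2.5 -0.8  1.5] gap 43.8 t 7.75 pos [0.6091 0.1221 0.125 ] yaw 112.69 tilt [ 4.e-04  2.e-04 -1.e+00]
8.571428571428571
```

View pics/s4c.png

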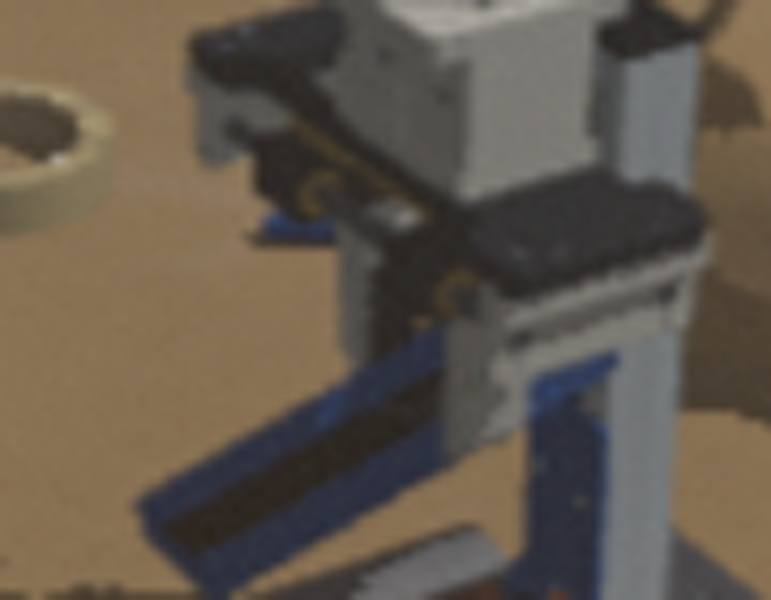

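The tray has pitched nose-down in the pads: front corner at (215,597), about 12°. The catch resisted and my grip was too far forward of it. I'll take it back out, level it on the board and re-grip on the back plate, whose pads would sit right above the catch.

move_arm --pt "0 0 0 0.001 0 -0.004 -1" --pt "0 0 0 0.001 0 -0.008 -1" --pt "0 0 0 0.002 0 -0.013 -1" --pt "0 0 0 0.002 0 -0.016 -1" --pt "0 0 0 0.006 0 -0.016 -1"

```text
time: 8.3
position: [0.6039, 0.1198, 0.1417]
orientation: [[-0.923, -0.386, 0.002], [-0.386, 0.923, 0.0], [-0.002, -0.0, -1.0]]
wrist_force: [0.4, 0.7, -1.1]
finger_gap: 0.477
gripper_force: 30.0
```

move_arm --pt "0 0 0 0.006 0 0 -1" --pt "0 0 0 0.012 0 0 -1" --pt "0 0 0 0.02 0 0 -1" --pt "0 0 0 0.04 0 0 -1" --pt "0 0 0 0.06 0 0 -1"

```text
time: 8.8
position: [0.547, 0.0963, 0.141]
orientation: [[-0.923, -0.386, -0.0], [-0.386, 0.923, 0.0], [0.0, 0.0, -1.0]]
wrist_force: [0.4, -0.7, -2.3]
finger_gap: 0.478
gripper_force: 30.0
```

```bash
python3 -c "
from h import *
go(.490,.360,.160,112.7)"
```

```text
rz 0.00 shift -0.0492 0.2653 -0.0190 F [ 0.4 -0.7 -2.3] gap 44.0 t 8.8 pos [0.547  0.0963 0.141 ] yaw 112.7 tilt [-1.e-04  0.e+00 -1.e+00]
```

move_arm --pt "0 0 0 0 0.04 -0.019 -1" --pt "0 0 0 0 0.08 -0.019 -1" --pt "0 0 0 0 0.12 -0.019 -1" --pt "0 0 0 -0.01 0.16 -0.019 -1" --pt "0 0 0 -0.03 0.2 -0.01 -1" --pt "0 0 0 -0.049 0.24 0.02 -1" --pt "0 0 0 -0.049 0.265 0.05 -1" --pt "0 0 0 -0.049 0.265 0.08 -1" --pt "0 0 0 -0.049 0.265 0.1 -1" --pt "0 0 0 -0.049 0.265 0.11 -1" --pt "0 0 0 -0.049 0.265 0.115 -1" --pt "0 0 0 -0.049 0.265 0.12 -1"

```text
time: 10.0
position: [0.4918, 0.36, 0.022]
orientation: [[-0.923, -0.385, 0.002], [-0.385, 0.923, 0.001], [-0.002, 0.0, -1.0]]
wrist_force: [-0.1, -0.0, 0.8]
finger_gap: 0.477
gripper_force: 30.0
```

move_arm --pt "0 0 0 0 0 0.004 -1" --pt "0 0 0 0 0 0.008 -1" --pt "0 0 0 0 0 0.012 -1" --pt "0 0 0 0 0 0.015 -1" --pt "0 0 0 0 0 0.017 -1" --pt "0 0 0 0 0 0.017 -1"

```text
time: 10.6
position: [0.4909, 0.3599, 0.0038]
orientation: [[-0.923, -0.386, -0.001], [-0.386, 0.923, -0.0], [0.001, 0.0, -1.0]]
wrist_force: [1.5, 0.4, -0.1]
finger_gap: 0.475
gripper_force: 30.0
```

move_arm --pt "0 0 0 0 0 0 0.2" --pt "0 0 0 0 0 0 0.4" --pt "0 0 0 0 0 0 1" --pt "0 0 0 0 0 0 1" --pt "0 0 0 0 0 -0.05 1" --pt "0 0 0 0 0 -0.1 1" --pt "0 0 0 0 0 -0.14 1" --pt "0 0 0 0.04 0.04 -0.14 1" --pt "0 0 0 0.08 0.08 -0.14 1" --pt "0 0 0 0.1 0.12 -0.14 1" --pt "0 0 0 0.1 0.16 -0.14 1" --pt "0 0 0 0.1 0.18 -0.14 1"

```text
time: 11.8
position: [0.3266, 0.4902, 0.1447]
orientation: [[-0.921, -0.388, 0.0], [-0.388, 0.921, 0.002], [-0.001, 0.001, -1.0]]
wrist_force: [0.6, -0.3, 0.2]
finger_gap: 0.999
gripper_force: 0.0
```

```bash
cat > mk.py <<'E'
from h import *
t=snap('top','t5');s=snap('side','s5')
np.set_printoptions(suppress=True,precision=4)
go(.5,.36,.1)
def blue(d):
    hsv=cv2.cvtColor(d['frame'],cv2.COLOR_RGB2HSV); return cv2.inRange(hsv,(100,110,30),(125,255,255))
# project blue mask pixels of the tray: extents along tray axis at assumed geometry, yaw 22.7 lateral from grip
a=np.radians(22.65); h=np.array([np.cos(a),np.sin(a)]); n=np.array([-h[1],h[0]]); c0=np.array([.4909,.3599])
W=lambda X,L:np.array([*(c0+h*(X+L[0])+n*L[1]),L[2]])
boxes=[((-.08,.08),(-.022,-.019),(0,.018)),((-.08,.08),(.019,.022),(0,.018)),((-.08,.08),(-.022,.022),(0,.004)),((.076,.08),(-.022,.022),(0,.091))]
import itertools
for nm,d in(('top',t),('side',s)):
    m=blue(d); ctr=proj(d,W(-.016,(0,0,.01)))[0]; box=np.zeros_like(m); u,v=ctr.astype(int); box[v-50:v+50,u-60:u+60]=255; m&=box
    K=4; M=cv2.resize(m,None,fx=K,fy=K)>127; best=[]
    print(nm,ctr,(m>0).sum(),'occluded?',np.argwhere(m).min(0),np.argwhere(m).max(0))
    for X in np.arange(-.03,0.0,.001):
      for Y in np.arange(-.006,.0061,.001):
        I=np.zeros(M.shape,np.uint8)
        for b in boxes:
            P=np.array([proj(d,W(X,(l[0],l[1]+Y,l[2])))[0] for l in itertools.product(*b)])
            cv2.fillConvexPoly(I,cv2.convexHull(((P+.5)*K-.5).astype(np.float32)).round().astype(int),1)
        deck=np.array([proj(d,W(X,(l[0],l[1]+Y,.004)))[0] for l in((-.07,-.016),(-.07,.016),(.066,.016),(.066,-.016))])
        cv2.fillConvexPoly(I,((deck+.5)*K-.5).round().astype(int),0)
        best.append(((I.astype(bool)&M).sum()/(I.astype(bool)|M).sum(),X,Y))
    print(sorted(best)[-4:])
E
python3 mk.py
```

```text
rz 0.00 shift -0.1083 -0.1866 0.0442 F [0.8 0.9 0.6] gap 92.1 t 11.9 pos [0.3276 0.4898 0.1442] yaw 112.91 tilt [ 0.0003  0.0011 -1.    ]
top [180.2716 231.7016] 247 occluded? [181 135] [263 200]
[(np.float64(0.36047784967645596), np.float64(-0.022999999999999993), np.float64(0.0)), (np.float64(0.3618020177804415), np.float64(-0.021999999999999992), np.float64(0.0)), (np.float64(0.36373681567051735), np.float64(-0.023999999999999994), np.float64(0.0)), (np.float64(0.36377350900130745), np.float64(-0.02099999999999999), np.float64(0.0))]
side [251.8372 196.4391] 60 occluded? [192 228] [240 310]
[(np.float64(0.013208202989224887), np.float64(-0.010999999999999982), np.float64(0.006)), (np.float64(0.01366873420629451), np.float64(-0.012999999999999984), np.float64(0.006)), (np.float64(0.013738502736057749), np.float64(-0.011999999999999983), np.float64(0.006)), (np.float64(0.014061401453011484), np.float64(-0.013999999999999985), np.float64(0.006))]
```

```bash
sed -i "s/^t=snap.*/t=load('t5');s=load('s5')/; s/    hsv=.*/    f_=d['frame'].astype(int); return ((f_[...,2]-f_[...,0]>18)*255).astype(np.uint8)/; s/u-60:u+60/u-45:u+45/; s/v-50:v+50/v-45:v+35/" mk.py; python3 mk.py
```

```text
rz 0.00 shift -0.1083 -0.1866 0.0442 F [0.8 0.9 0.6] gap 92.1 t 11.9 pos [0.3276 0.4898 0.1442] yaw 112.91 tilt [ 0.0003  0.0011 -1.    ]
top [180.2716 231.7016] 389 occluded? [186 135] [263 200]
[(np.float64(0.572293341272204), np.float64(-0.023999999999999994), np.float64(0.0)), (np.float64(0.5742987865526159), np.float64(-0.02099999999999999), np.float64(0.0)), (np.float64(0.5799880763116058), np.float64(-0.021999999999999992), np.float64(0.0)), (np.float64(0.581067672157174), np.float64(-0.022999999999999993), np.float64(0.0))]
side [251.8372 196.4391] 319 occluded? [168 227] [230 293]
[(np.float64(0.3151552287581699), np.float64(-0.013999999999999985), np.float64(0.006)), (np.float64(0.31549666194618653), np.float64(-0.01899999999999999), np.float64(0.006)), (np.float64(0.3171225937183384), np.float64(-0.015999999999999986), np.float64(0.006)), (np.float64(0.3204402839214073), np.float64(-0.016999999999999987), np.float64(0.006))]
```

```bash
python3 -c "
from h import *
go(.5403,.3805,.066,112.65)"
```

```text
rz 0.26 shift -0.1534 -0.1834 0.0782 F [0.8 0.9 0.6] gap 92.1 t 11.9 pos [0.3276 0.4898 0.1442] yaw 112.91 tilt [ 3.0e-04  1.1e-03 -1.0e+00]
```

move_arm --pt "0 0 0.26 -0.03 -0.04 0 1" --pt "0 0 0.26 -0.06 -0.08 0 1" --pt "0 0 0.26 -0.09 -0.12 0 1" --pt "0 0 0.26 -0.12 -0.155 0 1" --pt "0 0 0.26 -0.145 -0.178 0 1" --pt "0 0 0.26 -0.1534 -0.1834 0 1" --pt "0 0 0.26 -0.1534 -0.1834 0 1" --pt "0 0 0.26 -0.1534 -0.1834 0.03 1" --pt "0 0 0.26 -0.1534 -0.1834 0.06 1" --pt "0 0 0.26 -0.1534 -0.1834 0.078 1" --pt "0 0 0.26 -0.1534 -0.1834 0.078 1" --pt "0 0 0.26 -0.1534 -0.1834 0.078 1"

```text
time: 13.1
position: [0.5408, 0.3782, 0.0668]
orientation: [[-0.924, -0.383, -0.0], [-0.383, 0.924, 0.0], [0.0, 0.0, -1.0]]
wrist_force: [-0.6, -0.2, 0.2]
finger_gap: 0.998
gripper_force: 0.0
```

move_arm --pt "0 0 0 0 0 0 -1" --pt "0 0 0 0 0 0 -1" --pt "0 0 0 0 0 0 -1" --pt "0 0 0 0 0 0 -1" --pt "0 0 0 0 0 0 -1" --pt "0 0 0 0 0 0 -1" --pt "0 0 0 0 0 0 -1"

```text
time: 13.8
position: [0.5417, 0.3775, 0.0661]
orientation: [[-0.924, -0.381, 0.0], [-0.381, 0.924, 0.0], [-0.0, 0.0, -1.0]]
wrist_force: [0.7, 0.9, 0.4]
finger_gap: 0.47
gripper_force: 30.0
```

move_arm --pt "0 0 0 0 0 -0.03 -1" --pt "0 0 0 0 0 -0.07 -1" --pt "0 0 0 0 0 -0.11 -1" --pt "0 0 0 0 0 -0.14 -1" --pt "0 0 0 0 0 -0.14 -1"

```text
time: 14.3
position: [0.5436, 0.3785, 0.2114]
orientation: [[-0.924, -0.382, 0.008], [-0.382, 0.924, 0.004], [-0.009, 0.001, -1.0]]
wrist_force: [0.0, 0.5, -1.8]
finger_gap: 0.469
gripper_force: 30.0
```

```bash
python3 -c "
from h import *
go(.588,.114,.2065,112.8)"
```

```text
rz -0.37 shift 0.0599 -0.2614 0.0049 F [ 0.   0.5 -1.8] gap 43.1 t 14.3 pos [0.5436 0.3785 0.2114] yaw 112.43 tilt [ 0.0084  0.0045 -1.    ]
```

move_arm --pt "0 0 -0.37 0.03 -0.02 0.001 -1" --pt "0 0 -0.37 0.06 -0.05 0.001 -1" --pt "0 0 -0.37 0.06 -0.09 0.001 -1" --pt "0 0 -0.37 0.06 -0.13 0.001 -1" --pt "0 0 -0.37 0.06 -0.17 0.001 -1" --pt "0 0 -0.37 0.06 -0.21 0.001 -1" --pt "0 0 -0.37 0.06 -0.245 0.001 -1" --pt "0 0 -0.37 0.06 -0.261 0.001 -1" --pt "0 0 -0.37 0.06 -0.261 0.001 -1" --pt "0 0 -0.37 0.06 -0.261 0.001 -1"

```text
time: 15.3
position: [0.5851, 0.1139, 0.2042]
orientation: [[-0.922, -0.387, -0.002], [-0.387, 0.922, 0.001], [0.001, 0.001, -1.0]]
wrist_force: [-0.2, 0.4, -1.4]
finger_gap: 0.471
gripper_force: 30.0
```

```bash
python3 - <<'E'
from h import *
go(.6345,.1331,.2065,112.8)
s=snap('side','s6'); p=r.sense()['position']
# IoU search of held tray in side image: tray x-offset of TCP, pitch, yaw
import itertools
m=((s['frame'][...,2].astype(int)-s['frame'][...,0])>18).astype(np.uint8)
boxes=[((-.08,.08),(-.022,-.019),(0,.018)),((-.08,.08),(.019,.022),(0,.018)),((-.08,.08),(-.022,.022),(0,.004)),((.076,.08),(-.022,.022),(0,.06))]
from scipy.spatial.transform import Rotation as Ro
K=4
best=[]
def pts(L,X,pit,yaw,dz): return (Ro.from_euler('ZY',[yaw,pit],degrees=True).apply(np.array(L)-[X,0,.066])+p+[0,0,dz])
lo=proj(s,pts([(-.08,0,0)],.073,0,22.8,0))[0]; print(lo)
u,v=lo.astype(int); box=np.zeros_like(m); box[v-30:v+16,u-8:u+50]=1; M=cv2.resize(m*box*255,None,fx=K,fy=K)>127
B=cv2.resize(box,None,fx=K,fy=K,interpolation=0)>0
for X,pit,yaw,dz in itertools.product(np.arange(.063,.085,.003),(-6,-4,-2,0,2,4,6),(20.8,22.8,24.8),(-.004,0,.004)):
    I=np.zeros(M.shape,np.uint8)
    for b in boxes:
        P=proj(s,pts(list(itertools.product(*b)),X,pit,yaw,dz)); cv2.fillConvexPoly(I,cv2.convexHull(((P+.5)*K-.5).astype(np.float32)).round().astype(int),1)
    P=proj(s,pts([(-.07,-.016,.004),(-.07,.016,.004),(.066,.016,.004),(.066,-.016,.004)],X,pit,yaw,dz)); cv2.fillConvexPoly(I,((P+.5)*K-.5).round().astype(int),0)
    I=I.astype(bool)&B; best.append((round((I&M).sum()/(I|M).sum(),3),round(X,3),pit,yaw,dz))
print(*sorted(best)[-6:],sep='\n')
crop('s6','s6c',225,140,345,230)
E
```

```text
rz -0.02 shift -0.0529 -0.0014 -0.0023 F [-0.2  0.4 -1.4] gap 43.3 t 15.3 pos [0.5851 0.1139 0.2042] yaw 112.78 tilt [-1.9e-03  7.0e-04 -1.0e+00]
[247.36327775 213.04315334]
(np.float64(0.216), np.float64(0.072), 2, 22.8, 0)
(np.float64(0.217), np.float64(0.069), 0, 20.8, 0.004)
(np.float64(0.22), np.float64(0.072), 0, 20.8, 0.004)
(np.float64(0.223), np.float64(0.072), 0, 22.8, 0.004)
(np.float64(0.225), np.float64(0.072), 2, 24.8, 0.004)
(np.float64(0.225), np.float64(0.075), 2, 24.8, 0.004)
6.666666666666667
```

View pics/s6c.png

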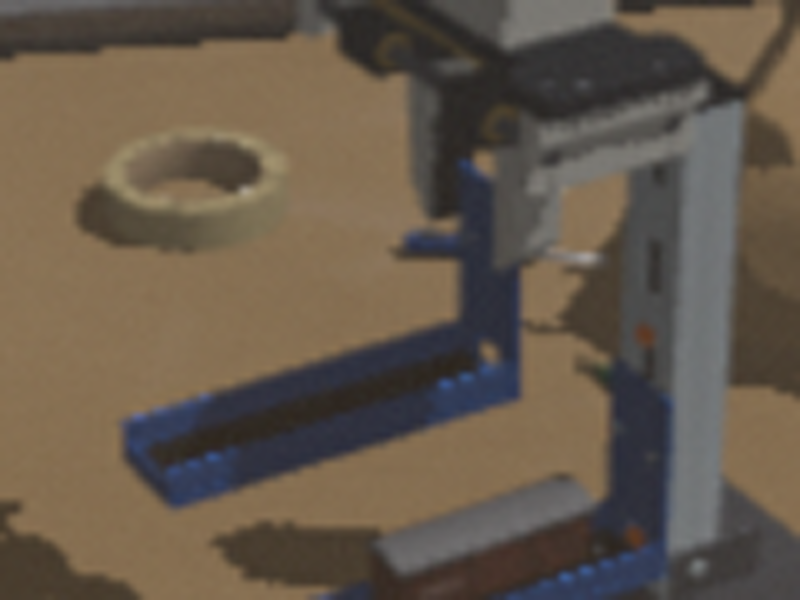

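Tray now hangs level, held by its back plate: front bottom (177,507), back bottom (520,398). Lower free slot at (654,265), catch (645,334).

```bash
python3 - <<'E'
from h import *
np.set_printoptions(suppress=True,precision=4)
s=load('s6'); P=lambda u,v:(225+u/6.667,140+v/6.667); p=r.sense()['position']
for zt in (.1382,.1422):
    tr=[(P(177,507),(-.08,-.022,zt)),(P(128,457),(-.08,.022,zt)),(P(124,423),(-.08,.022,zt+.018)),(P(520,398),(.08,-.022,zt)),(P(179,474),(-.08,-.022,zt+.018)),(P(462,158),(.076,.022,zt+.091))]
    q,e=fit([(s,tr)],[.52,.09,23]); print('tray',q,e.round(1).tolist())
    a=np.radians(22.8);h=np.array([np.cos(a),np.sin(a)]);n=np.array([-h[1],h[0]]); d=p[:2]-q[:2]; print('TCP in tray',d@h,d@n)
    rk=[(P(654,265),(0,0,.165)),(P(645,334),(0,0,.13)),(P(613,360),(-.003,.022,.111)),(P(669,394),(-.002,-.022,.111)),(P(668,550),(0,-.022,.02)),(P(743,97),(.027,-.02,.25))]
    k,e=fit([(s,rk)],[.663,.145,23]); print('rack',k,e.round(1).tolist()); d=k[:2]-q[:2]; print('gap',d@h-.08,'lat',d@n)
E
```

```text
tray [ 0.5194  0.0885 22.7376] [[0.3, 0.5], [-0.1, 0.2], [0.1, -0.4], [0.5, -0.1], [-0.4, -0.4], [-0.5, 0.3]]
TCP in tray 0.07060648113459937 -0.0014749699178556903
rack [ 0.667   0.1543 20.6089] [[-0.4, -0.2], [0.5, 0.2], [0.0, -1.1], [0.3, 0.5], [-0.3, 3.1], [-0.1, -1.7]]
gap 0.08156588666115978 lat 0.003499981658606037
tray [ 0.5189  0.082  22.8738] [[0.2, 0.6], [-0.2, 0.3], [0.0, -0.4], [0.7, -0.2], [-0.4, -0.4], [-0.3, 0.1]]
TCP in tray 0.0736252334209568 0.0042252318005154485
rack [ 0.667   0.1543 20.6089] [[-0.4, -0.2], [0.5, 0.2], [0.0, -1.1], [0.3, 0.5], [-0.3, 3.1], [-0.1, -1.7]]
gap 0.08458463894751721 lat 0.009200183376977165
```

move_arm --pt "0 0 0 -0.02 -0.001 -0.002 -1" --pt "0 0 0 -0.04 -0.001 -0.002 -1" --pt "0 0 0 -0.053 -0.001 -0.002 -1" --pt "0 0 0 -0.053 -0.001 -0.002 -1" --pt "0 0 0 -0.053 -0.001 -0.002 -1"

```text
time: 15.85
position: [0.6341, 0.1342, 0.2066]
orientation: [[-0.921, -0.389, -0.001], [-0.389, 0.921, 0.0], [0.001, 0.001, -1.0]]
wrist_force: [0.1, 0.0, -1.7]
finger_gap: 0.469
gripper_force: 30.0
```

```bash
python3 -c "
from h import *
go(.6575,.1428,.2062,112.8)"
```

```text
rz 0.10 shift -0.0249 -0.0012 0.0004 F [ 0.1  0.  -1.7] gap 43.2 t 15.85 pos [0.6341 0.1342 0.2066] yaw 112.9 tilt [-1.3e-03  1.0e-04 -1.0e+00]
```

move_arm --pt "0 0 0.1 -0.004 -0.0012 0 -1" --pt "0 0 0.1 -0.008 -0.0012 0 -1" --pt "0 0 0.1 -0.012 -0.0012 0 -1" --pt "0 0 0.1 -0.016 -0.0012 0 -1" --pt "0 0 0.1 -0.02 -0.0012 0 -1" --pt "0 0 0.1 -0.02 -0.0012 0 -1"

```text
time: 16.45
position: [0.6525, 0.1397, 0.2064]
orientation: [[-0.923, -0.386, -0.005], [-0.386, 0.923, -0.0], [0.005, 0.002, -1.0]]
wrist_force: [-1.8, 3.8, -3.9]
finger_gap: 0.469
gripper_force: 30.0
```

move_arm --pt "0 0 0 -0.002 0 0 -1" --pt "0 0 0 -0.004 0 0 -1" --pt "0 0 0 -0.004 0 0 -1"

```text
time: 16.75
position: [0.6554, 0.1411, 0.2064]
orientation: [[-0.922, -0.387, -0.007], [-0.387, 0.922, -0.001], [0.006, 0.002, -1.0]]
wrist_force: [-11.5, -1.0, 0.3]
finger_gap: 0.475
gripper_force: 35.7
```

move_arm --pt "0 0 0 0.004 0 0 -1" --pt "0 0 0 0.006 0.001 0 -1" --pt "0 0 0 0.006 0.0018 0 -1" --pt "0 0 0 0.006 0.0018 0 -1"

```text
time: 17.15
position: [0.6518, 0.1402, 0.2074]
orientation: [[-0.923, -0.386, 0.001], [-0.386, 0.923, -0.0], [-0.001, -0.001, -1.0]]
wrist_force: [1.5, -1.2, -1.8]
finger_gap: 0.476
gripper_force: 30.0
```

move_arm --pt "0 0 0 -0.002 0 0 -1" --pt "0 0 0 -0.004 0 0 -1" --pt "0 0 0 -0.006 0 0 -1" --pt "0 0 0 -0.006 0 0 -1"

```text
time: 17.55
position: [0.6554, 0.1419, 0.2068]
orientation: [[-0.923, -0.386, -0.005], [-0.386, 0.923, -0.002], [0.005, 0.0, -1.0]]
wrist_force: [-10.0, -4.0, 1.7]
finger_gap: 0.473
gripper_force: 35.0
```

The rising pad force and sideways push (+y) suggest the +y finger catches the upright's edge, so I'll shift about 2 mm to +y and try again.

move_arm --pt "0 0 0 0.004 0 0 -1" --pt "0 0 0 0.008 0 0 -1" --pt "0 0 0 0.008 0.002 0 -1" --pt "0 0 0 0.008 0.002 0 -1"

```text
time: 17.95
position: [0.6488, 0.1419, 0.2073]
orientation: [[-0.922, -0.386, 0.001], [-0.386, 0.922, 0.0], [-0.001, 0.0, -1.0]]
wrist_force: [-0.0, -0.5, -1.3]
finger_gap: 0.472
gripper_force: 30.0
```

move_arm --pt "0 0 0 -0.002 0 0 -1" --pt "0 0 0 -0.004 0 0 -1" --pt "0 0 0 -0.006 0 0 -1" --pt "0 0 0 -0.008 0 0 -1" --pt "0 0 0 -0.008 0 0 -1"

```text
time: 18.45
position: [0.6564, 0.1447, 0.207]
orientation: [[-0.923, -0.386, 0.0], [-0.386, 0.923, 0.0], [-0.0, 0.0, -1.0]]
wrist_force: [-0.2, 0.1, -1.8]
finger_gap: 0.471
gripper_force: 30.0
```

move_arm --pt "0 0 0 -0.002 0 0 -1" --pt "0 0 0 -0.003 0 0 -1" --pt "0 0 0 -0.003 0 0 -1"

```text
time: 18.75
position: [0.6585, 0.1456, 0.207]
orientation: [[-0.923, -0.386, -0.001], [-0.386, 0.923, -0.0], [0.001, 0.0, -1.0]]
wrist_force: [-2.1, -0.9, -1.8]
finger_gap: 0.469
gripper_force: 30.0
```

move_arm --pt "0 0 0 -0.002 0 0 -1" --pt "0 0 0 -0.003 0 0 -1" --pt "0 0 0 -0.003 0 0 -1"

```text
time: 19.05
position: [0.6586, 0.1457, 0.2067]
orientation: [[-0.922, -0.386, -0.008], [-0.386, 0.922, -0.003], [0.009, 0.001, -1.0]]
wrist_force: [-14.1, -5.4, 2.0]
finger_gap: 0.475
gripper_force: 30.0
```

Plate on face, clean contact. Ease off and press down.

move_arm --pt "0 0 0 0.0025 0 0 -1" --pt "0 0 0 0.0025 0 0.002 -1" --pt "0 0 0 0.0025 0 0.004 -1" --pt "0 0 0 0.0025 0 0.006 -1" --pt "0 0 0 0.0025 0 0.006 -1"

```text
time: 19.55
position: [0.6585, 0.1457, 0.2011]
orientation: [[-0.923, -0.386, -0.002], [-0.386, 0.923, -0.001], [0.002, 0.0, -1.0]]
wrist_force: [-5.5, -2.1, 0.1]
finger_gap: 0.47
gripper_force: 30.0
```

move_arm --pt "0 0 0 0 0 0.002 -1" --pt "0 0 0 0 0 0.004 -1" --pt "0 0 0 0 0 0.004 -1"

```text
time: 19.85
position: [0.6585, 0.1456, 0.198]
orientation: [[-0.923, -0.386, -0.001], [-0.386, 0.923, -0.001], [0.001, -0.0, -1.0]]
wrist_force: [-6.5, -2.5, 4.4]
finger_gap: 0.473
gripper_force: 30.0
```

move_arm --pt "0 0 0 0 0 0.002 -1" --pt "0 0 0 0 0 0.004 -1" --pt "0 0 0 0 0 0.004 -1"

```text
time: 20.15
position: [0.6584, 0.1457, 0.1927]
orientation: [[-0.923, -0.386, -0.003], [-0.386, 0.923, -0.001], [0.003, 0.0, -1.0]]
wrist_force: [-5.1, -2.1, -0.6]
finger_gap: 0.474
gripper_force: 30.0
```

move_arm --pt "0 0 0 0 0 0.002 -1" --pt "0 0 0 0 0 0.004 -1" --pt "0 0 0 0 0 0.004 -1"

```text
time: 20.45
position: [0.6586, 0.1457, 0.1899]
orientation: [[-0.922, -0.386, -0.001], [-0.386, 0.922, -0.001], [0.001, -0.0, -1.0]]
wrist_force: [-7.4, -2.3, 4.4]
finger_gap: 0.467
gripper_force: 30.0
```

move_arm --pt "0 0 0 0 0 0.0015 -1" --pt "0 0 0 0 0 0.003 -1" --pt "0 0 0 0 0 0.003 -1"

```text
time: 20.75
position: [0.6587, 0.1457, 0.1897]
orientation: [[-0.922, -0.386, 0.001], [-0.386, 0.922, -0.0], [-0.001, -0.001, -1.0]]
wrist_force: [-11.5, -3.6, 16.2]
finger_gap: 0.471
gripper_force: 30.0
```

Hard stop at z 0.1898, which is home. A gentle upward tug will show whether the catch holds.

move_arm --pt "0 0 0 0.002 0 -0.002 -1" --pt "0 0 0 0.002 0 -0.004 -1" --pt "0 0 0 0.002 0 -0.006 -1" --pt "0 0 0 0.002 0 -0.006 -1"

```text
time: 21.15
position: [0.6576, 0.1453, 0.1914]
orientation: [[-0.923, -0.386, -0.001], [-0.386, 0.923, 0.0], [0.0, 0.0, -1.0]]
wrist_force: [0.4, -0.2, -3.4]
finger_gap: 0.471
gripper_force: 30.0
```

move_arm --pt "0 0 0 0 0 -0.002 -1" --pt "0 0 0 0 0 -0.002 -1"

```text
time: 21.35
position: [0.6571, 0.1451, 0.1919]
orientation: [[-0.923, -0.386, -0.003], [-0.386, 0.923, -0.0], [0.003, 0.001, -1.0]]
wrist_force: [1.3, 0.5, -14.1]
finger_gap: 0.47
gripper_force: 30.0
```

The catch holds at 14 N of pull. Press home again, open, go up.

move_arm --pt "0 0 0 0 0 0.003 -1" --pt "0 0 0 0 0 0.006 -1" --pt "0 0 0 0 0 0.006 -1" --pt "0 0 0 0 0 0.004 -0.2" --pt "0 0 0 0 0 0.004 0.4" --pt "0 0 0 0 0 0.004 1" --pt "0 0 0 0 0 0.004 1"

```text
time: 22.05
position: [0.6577, 0.1452, 0.1904]
orientation: [[-0.923, -0.386, 0.001], [-0.386, 0.923, 0.0], [-0.001, -0.0, -1.0]]
wrist_force: [-0.1, 0.7, -0.3]
finger_gap: 0.685
gripper_force: 0.0
```

move_arm --pt "0 0 0 0 0 -0.03 1" --pt "0 0 0 0 0 -0.07 1" --pt "0 0 0 0 0 -0.1 1" --pt "0 0 0 0.02 0 -0.1 1" --pt "0 0 0 0.06 -0.02 -0.1 1" --pt "0 0 0 0.1 -0.05 -0.1 1" --pt "0 0 0 0.1 -0.09 -0.1 1" --pt "0 0 0 0.1 -0.13 -0.1 1" --pt "0 0 0 0.1 -0.16 -0.1 1"

```text
time: 22.95
position: [0.6273, -0.0433, 0.2905]
orientation: [[-0.923, -0.385, 0.001], [-0.385, 0.923, -0.0], [-0.001, -0.001, -1.0]]
wrist_force: [0.8, -0.2, -0.3]
finger_gap: 0.996
gripper_force: 0.0
```

```bash
python3 - <<'E'
from h import *
go(.482,-.188,.1,12)
s=snap('side','s7'); t=snap('top','t7')
o=load('t0')['frame'].astype(int); print('van region diff', abs(t['frame'].astype(int)-o)[195:235,355:410].mean())
# catch / tray check: orange pixels by the rack in side image, and expected window pos
R=lambda L,a=22.8,c=(.6667,.1492):np.array([c[0]+np.cos(np.radians(a))*L[0]-np.sin(np.radians(a))*L[1],c[1]+np.sin(np.radians(a))*L[0]+np.cos(np.radians(a))*L[1],L[2]])
f_=s['frame'].astype(int); m=(f_[...,0]-f_[...,2]>70)&(f_[...,0]-f_[...,1]>40); ys,xs=np.nonzero(m[150:260,280:360]); print('orange',sorted(set(zip(xs+280,ys+150)))[:20]); print('bolt expected',proj(s,R((-.004,0,.135))), 'tray front corners home',proj(s,np.array([R((-.16,-.022,.124)),R((-.16,.022,.142)),R((0,-.022,.124)),R((-.003,.022,.215))])))
np.save('pics/blue.npy',(f_[...,2]-f_[...,0]>18)); b=(f_[...,2]-f_[...,0]>18)[150:215,250:330]
for row in b[::2]: print(''.join('#' if v else '.' for v in row))
E
```

```text
rz 100.63 shift 0.1898 -0.0776 0.1905 F [ 0.8 -0.2 -0.3] gap 91.6 t 22.95 pos [ 0.6273 -0.0433  0.2905] yaw 112.63 tilt [ 9.e-04 -4.e-04 -1.e+00]
van region diff 31.223333333333333
orange []
bolt expected [[321.45596801 190.03327429]] tray front corners home [[278.45679238 212.53147022]
 [270.13772534 199.5545171 ]
 [326.9850614  196.31556727]
 [318.23680363 161.83327449]]
................................................................................
................................................................................
................................................................................
................................................................................
................................................................................
................................................................................
................................................................................
................................................................................
............................................................................
[... 1248 characters left out ...]
###########............####################.........
.....................############.............#################...........##....
....................######..............#################..................#....
.....................##...........#################........................#....
.......................##...#################..............................#....
.........................#.############....................................#....
...........................######.........................................##....
..........................................................................#.....
..........................................................................#.....
```

Tray is in the home position in the side image. Now the van.

move_arm --pt "0 0 8.4 0.02 -0.01 0 1" --pt "0 0 16.8 0.04 -0.02 0.01 1" --pt "0 0 25.2 0.06 -0.03 0.03 1" --pt "0 0 33.6 0.08 -0.04 0.05 1" --pt "0 0 42 0.1 -0.05 0.07 1" --pt "0 0 50.4 0.12 -0.055 0.09 1" --pt "0 0 58.8 0.14 -0.06 0.11 1" --pt "0 0 67.2 0.155 -0.065 0.13 1" --pt "0 0 75.6 0.17 -0.07 0.15 1" --pt "0 0 84 0.18 -0.0776 0.17 1" --pt "0 0 92.4 0.19 -0.0776 0.18 1" --pt "0 0 101 0.19 -0.0776 0.18 1"

```text
time: 24.25
position: [0.4799, -0.185, 0.1086]
orientation: [[-0.196, 0.981, -0.003], [0.981, 0.196, 0.002], [0.003, -0.003, -1.0]]
wrist_force: [0.2, -0.2, -0.2]
finger_gap: 1.001
gripper_force: 0.0
```

move_arm --pt "0 0 0 0 0 0 1" --pt "0 0 0 0 0 0 1"

```text
time: 24.45
position: [0.482, -0.1855, 0.1105]
orientation: [[-0.207, 0.978, 0.001], [0.978, 0.207, -0.0], [-0.0, 0.001, -1.0]]
wrist_force: [0.2, 0.1, 0.9]
finger_gap: 1.0
gripper_force: 0.0
```

```bash
python3 -c "
from h import *
go(.482,-.188,.017,11.6)"
```

```text
rz 0.37 shift -0.0025 -0.0006 0.0935 F [0.2 0.1 0.9] gap 92.0 t 24.45 pos [ 0.482  -0.1855  0.1105] yaw 11.97 tilt [ 8.e-04 -2.e-04 -1.e+00]
```

move_arm --pt "0 0 0.3 -0.0025 0 0.03 1" --pt "0 0 0.3 -0.0025 0 0.06 1" --pt "0 0 0.3 -0.0025 0 0.085 1" --pt "0 0 0.3 -0.0025 0 0.0935 1" --pt "0 0 0.3 -0.0025 0 0.0935 1" --pt "0 0 0.3 -0.0025 0 0.0935 0" --pt "0 0 0.3 -0.0025 0 0.0935 -0.3" --pt "0 0 0.3 -0.0025 0 0.0935 -0.6" --pt "0 0 0.3 -0.0025 0 0.0935 -1" --pt "0 0 0.3 -0.0025 0 0.0935 -1" --pt "0 0 0.3 -0.0025 0 0.0935 -1" --pt "0 0 0.3 -0.0025 0 0.0935 -1"

```text
time: 25.65
position: [0.4822, -0.1884, 0.0166]
orientation: [[-0.198, 0.98, 0.0], [0.98, 0.198, 0.0], [0.0, 0.0, -1.0]]
wrist_force: [-0.2, 0.1, -0.4]
finger_gap: 0.44
gripper_force: 0.0
```

move_arm --pt "0 0 0 0 0 0 -1" --pt "0 0 0 0 0 0 -1" --pt "0 0 0 0 0 0 -1"

```text
time: 25.95
position: [0.4822, -0.1884, 0.0166]
orientation: [[-0.198, 0.98, 0.0], [0.98, 0.198, 0.0], [0.0, 0.0, -1.0]]
wrist_force: [-0.6, 0.1, 0.4]
finger_gap: 0.295
gripper_force: 29.9
```

move_arm --pt "0 0 0 0 0 -0.03 -1" --pt "0 0 0 0 0 -0.07 -1" --pt "0 0 0 0 0 -0.12 -1" --pt "0 0 0 0 0 -0.17 -1" --pt "0 0 0 0 0 -0.21 -1" --pt "0 0 0 0 0 -0.23 -1" --pt "0 0 0 0 0 -0.23 -1"

```text
time: 26.65
position: [0.4834, -0.189, 0.2497]
orientation: [[-0.198, 0.98, 0.006], [0.98, 0.198, -0.003], [-0.004, 0.005, -1.0]]
wrist_force: [0.5, 0.6, -1.1]
finger_gap: 0.292
gripper_force: 29.9
```

```bash
python3 -c "
from h import *
go(.5876,.1158,.24,112.7)"
```

```text
rz -101.29 shift 0.2781 0.1625 0.0097 F [ 0.5  0.6 -1.1] gap 26.9 t 26.65 pos [ 0.4834 -0.189   0.2497] yaw 11.41 tilt [ 0.0057 -0.0031 -1.    ]
```

move_arm --pt "0 0 -8.5 0 0 0 -1" --pt "0 0 -17 0.01 0 0 -1" --pt "0 0 -25.5 0.03 0 0 -1" --pt "0 0 -34 0.05 0.01 0 -1" --pt "0 0 -42.5 0.08 0.02 0 -1" --pt "0 0 -51 0.11 0.04 0 -1" --pt "0 0 -59.5 0.14 0.06 0 -1" --pt "0 0 -68 0.17 0.08 0 -1" --pt "0 0 -76.5 0.2 0.1 0 -1" --pt "0 0 -85 0.22 0.12 0 -1" --pt "0 0 -93.5 0.24 0.14 0 -1" --pt "0 0 -101.3 0.26 0.15 0 -1"

```text
time: 27.85
position: [0.578, 0.0974, 0.244]
orientation: [[-0.92, -0.392, -0.003], [-0.392, 0.92, -0.0], [0.003, 0.001, -1.0]]
wrist_force: [-0.0, -0.4, -0.5]
finger_gap: 0.291
gripper_force: 29.9
```

move_arm --pt "0 0 0 0 0 0 -1" --pt "0 0 0 0 0 0 -1" --pt "0 0 0 0 0 0 -1"

```text
time: 28.15
position: [0.5772, 0.0953, 0.2457]
orientation: [[-0.923, -0.384, -0.002], [-0.384, 0.923, -0.0], [0.002, 0.0, -1.0]]
wrist_force: [-0.0, -0.1, -1.2]
finger_gap: 0.293
gripper_force: 29.9
```

```bash
python3 -c "
from h import *
go(.5876,.1158,.21,112.7)"
```

```text
rz -0.14 shift -0.0174 0.0149 0.0357 F [-0.  -0.1 -1.2] gap 27.0 t 28.15 pos [0.5772 0.0953 0.2457] yaw 112.56 tilt [-1.8e-03 -4.0e-04 -1.0e+00]
```

move_arm --pt "0 0 -0.1 -0.008 0.007 0 -1" --pt "0 0 -0.1 -0.0174 0.0149 0 -1" --pt "0 0 -0.1 -0.0174 0.0149 0.02 -1" --pt "0 0 -0.1 -0.0174 0.0149 0.036 -1" --pt "0 0 -0.1 -0.0174 0.0149 0.036 -1" --pt "0 0 -0.1 -0.0174 0.0149 0.036 -1"

```text
time: 28.75
position: [0.5884, 0.117, 0.2109]
orientation: [[-0.922, -0.387, 0.0], [-0.387, 0.922, 0.0], [-0.0, 0.0, -1.0]]
wrist_force: [0.5, -0.6, -0.7]
finger_gap: 0.29
gripper_force: 29.9
```

```bash
python3 - <<'E'
from h import *
go(.5876,.1158,.1446,112.7)
s=snap('side','s8'); f_=s['frame'].astype(int); b=(f_[...,2]-f_[...,0]>18)
a=np.radians(22.7);h=np.array([np.cos(a),np.sin(a),0]);n=np.array([-h[1],h[0],0]);p=r.sense()['position']
V=[p+h*x+n*y+[0,0,z] for x in(-.05,.05) for y in(-.0135,.0135) for z in(-.005,.024)]
print(proj(s,V).round(1).tolist())
for y in range(165,216,1): print(y,''.join('#' if b[y,x] else ('g' if f_[y,x,1]>f_[y,x,0]+4 else ('-' if f_[y,x].min()>85 and np.ptp(f_[y,x])<25 else '.')) for x in range(258,332)))
E
```

```text
rz 0.09 shift 0.0012 -0.0008 0.0663 F [ 0.5 -0.6 -0.7] gap 26.7 t 28.75 pos [0.5884 0.117  0.2109] yaw 112.79 tilt [ 2.e-04  2.e-04 -1.e+00]
[[284.7, 181.7], [284.6, 171.9], [279.4, 177.5], [279.3, 167.8], [316.1, 172.3], [316.4, 162.7], [310.5, 168.4], [310.8, 158.9]]
165 ...............................................----..................-----
166 .............................................-..--.....g.....g.......-----
167 ............................................--..---.gggg...........##g----
168 ...-.......................................--..----.ggg.g..........##---g-
169 ..............................................----...gg.g...........#-----
170 ...........................................-..----...ggg........g#..#-----
171 .............................................-----.ggggg............#g----
172 .............................................----...................#-----
173 ....................................................................#-----
174 ..................................................................g.#-----
175 ....................................
[... 2498 characters left out ...]
..............##############.................................#------
208 ....................###########....................................#------
209 ...................##########......................................#------
210 ...................#######........................................##-----g
211 ...................####...........................................##------
212 ....................................................--............#gg-----
213 .................................................------...........#g------
214 ..............................................----------..........#g------
215 ...........................................-------------..........#g------
```

move_arm --pt "0 0 0 0.001 -0.0008 0.02 -1" --pt "0 0 0 0.001 -0.0008 0.04 -1" --pt "0 0 0 0.001 -0.0008 0.052 -1" --pt "0 0 0 0.001 -0.0008 0.06 -1" --pt "0 0 0 0.001 -0.0008 0.063 -1" --pt "0 0 0 0.001 -0.0008 0.063 -1"

```text
time: 29.4
position: [0.5878, 0.1156, 0.1479]
orientation: [[-0.922, -0.388, 0.0], [-0.388, 0.922, 0.0], [-0.001, -0.0, -1.0]]
wrist_force: [0.3, 0.5, 0.1]
finger_gap: 0.293
gripper_force: 29.9
```

move_arm --pt "0 0 0 0 0 0.001 -1" --pt "0 0 0 0 0 0.002 -1" --pt "0 0 0 0 0 0.003 -1" --pt "0 0 0 0 0 0.003 -1"

```text
time: 29.8
position: [0.5875, 0.1155, 0.1447]
orientation: [[-0.922, -0.388, 0.0], [-0.388, 0.922, 0.0], [-0.0, 0.0, -1.0]]
wrist_force: [0.0, -0.1, -0.3]
finger_gap: 0.294
gripper_force: 29.9
```

move_arm --pt "0 0 0 0 0 0.0008 -1" --pt "0 0 0 0 0 0.0015 -1" --pt "0 0 0 0 0 0.0015 -1"

```text
time: 30.1
position: [0.5876, 0.1155, 0.1435]
orientation: [[-0.922, -0.388, 0.0], [-0.388, 0.922, 0.0], [-0.0, -0.0, -1.0]]
wrist_force: [-1.4, 0.1, 2.6]
finger_gap: 0.293
gripper_force: 29.9
```

Contact. Release and go up.

move_arm --pt "0 0 0 0 0 -0.0008 -1" --pt "0 0 0 0 0 -0.0008 -0.3" --pt "0 0 0 0 0 -0.0008 -0.1" --pt "0 0 0 0 0 -0.0008 0" --pt "0 0 0 0 0 -0.0008 0" --pt "0 0 0 0 0 -0.0008 0"

```text
time: 30.7
position: [0.5875, 0.1155, 0.1439]
orientation: [[-0.922, -0.388, -0.0], [-0.388, 0.922, 0.0], [-0.0, 0.0, -1.0]]
wrist_force: [-0.3, 0.0, 0.2]
finger_gap: 0.502
gripper_force: 0.0
```

move_arm --pt "0 0 0 0 0 -0.01 0" --pt "0 0 0 0 0 -0.03 0" --pt "0 0 0 0 0 -0.06 0" --pt "0 0 0 0 0 -0.1 0" --pt "0 0 0 0 0 -0.13 0" --pt "0 0 0 0.04 -0.02 -0.15 0" --pt "0 0 0 0.07 -0.06 -0.15 0" --pt "0 0 0 0.1 -0.1 -0.15 0" --pt "0 0 0 0.1 -0.14 -0.15 0" --pt "0 0 0 0.1 -0.18 -0.15 0" --pt "0 0 0 0.1 -0.2 -0.15 0"

```text
time: 31.8
position: [0.5733, -0.1108, 0.2947]
orientation: [[-0.923, -0.385, 0.001], [-0.385, 0.923, -0.001], [-0.001, -0.001, -1.0]]
wrist_force: [0.1, 0.4, 0.1]
finger_gap: 0.5
gripper_force: 0.0
```

```bash
python3 - <<'E'
from h import *
go(.5876,.1158,.1446,112.7)
s=snap('side','s9'); t=snap('top','t9')
f_=s['frame'].astype(int); b=(f_[...,2]-f_[...,0]>18)
a=np.radians(22.7);h=np.array([np.cos(a),np.sin(a),0]);n=np.array([-h[1],h[0],0]);p=np.array([.5876,.1155,.1435])
V=np.array([p+h*x+n*y+[0,0,z] for x in(-.05,.05) for y in(-.0135,.0135) for z in(-.005,.025)])
print(proj(s,V).round(0).tolist())
for y in range(165,216,1): print(y,''.join('#' if b[y,x] else ('g' if f_[y,x,1]>f_[y,x,0]+4 else ('-' if f_[y,x].min()>70 and np.ptp(f_[y,x])<25 else '.')) for x in range(258,332)))
for nm,old,d,X in(('tree',load('t0'),t,(.647,-.181,.03)),('brown',load('s0'),s,(.58,.11,.04))):
    u,v=proj(d,np.array(X))[0].astype(int); print(nm,u,v,abs(d['frame'].astype(int)-old['frame'])[v-8:v+8,u-8:u+8].mean())
E
```

```text
rz -0.04 shift -0.1005 0.2036 0.1501 F [0.1 0.4 0.1] gap 46.0 t 31.8 pos [ 0.5733 -0.1108  0.2947] yaw 112.66 tilt [ 0.0013 -0.001  -1.    ]
[[284.0, 204.0], [284.0, 194.0], [279.0, 200.0], [279.0, 190.0], [315.0, 194.0], [315.0, 185.0], [310.0, 190.0], [310.0, 181.0]]
165 ......................................----................................
166 ......................................----....................-.........--
167 .......................................---....................--.---------
168 ...-...................................---....................------------
169 .......................................---....................------------
170 .......................................---....................------------
171 .......................................---....................------------
172 .......................................---................---------..-----
173 .......................................---..............----------...-----
174 ............................----.......---..............----------...-----
175 ...........................--#...---
[... 2563 characters left out ...]
---
208 .................###############-..................................#------
209 ...................#########.-....................................##------
210 ...................#######-.......................................##g----g
211 ...................####--.........................................##g-----
212 ...................---.............................---............#g------
213 ................................................-------...........#g------
214 .............................................-----------..........#gg-----
215 ..........................................---------------.........##------
tree 371 154 51.272135416666664
brown 294 227 2.6940104166666665
```

```bash
python3 - <<'E'
from h import *
s=load('s9');u,v=proj(s,np.array((.65,-.181,.03)))[0].astype(int);print(u,v,abs(s['frame'].astype(int)-load('s0')['frame'])[v-10:v+10,u-10:u+10].mean())
print(r.job_done())
E
```

```text
345 298 2.6658333333333335
the job is handed in; nothing more can be done
None
```

The blue tray is hooked into the two upper slots and pressed fully home. The catch held against a 14 N upward pull. The green van stands on its wheels in it, lengthwise between the lips. The brown van and the tree look unmoved in the final side picture, and I handed the job in at about 32 s of the 61 s allowed, after a first try at hanging the tray failed and I re-gripped it by its back plate.

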